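# Dip the roller brush and hang it back

### The job

Take the round-handled brush out of its stand, dip it from above into the small, low, open cup until its bristles are inside the cup below the rim, then lift it out and lower it back into its own stand, so that it hangs upright by its disc. Leave the cup standing where it is.

Things in the scene. Friction and masses are not known exactly. Their poses are not given: they have to be found in the camera images.
- brush_handle (a point): Centre of the brush's handle, where to grip it: an upright round wooden rod 24 mm thick, 80 mm long. Loose brush, 154 mm tall, about 0.12 kg, hanging bristles down. 40 mm below this point: a steel disc 64 mm wide, 4 mm thick, on which it hangs; below that 70 mm of stem and brush, 16 mm thick at most. z up. The flat-handled spatula in the other, identical stand is not wanted.
- brush_tip (a point): Lower end of the brush, on its axis, 114 mm below the handle's centre. The rigid black bristles are the lowest 20 mm, 16 mm thick at most. z points up to the handle.
- cup_rim (a point): Centre of the small cup's mouth, level with its rim: round, straight, open, steel, 70 mm outside, 64 mm inside, 50 mm tall, 46 mm deep, about 0.3 kg, loose on the bench. z up. One of three steel vessels in the row nearest the robot; the other two are a taller open beaker (80 mm wide, 95 mm tall) and a low tin closed by a lid. Nor is the wide shallow dish farther off meant.
- stand_brush_hole (a point): Centre of the hole in the brush's stand, at its plate's top face, 90 mm above the bench. Bolted down: a level aluminium plate 80 x 90 mm, 6 mm thick, on four posts, with a round through hole 38 mm wide. The brush goes in from above until its disc lies on the plate; the handle's centre is then 44 mm above this point. z up.

How it is judged:
By the outcome, as a careful person would: the job done as asked, in the order asked, and still so for the second after the job is handed in, with the robot touching nothing.
It also fails if it takes over 45 s, if anything falls off the work surface, if the arm or the gripper's body presses on something with over 40 N, if the wrist force passes 120 N, or if a joint passes its speed limit or range.

### The arm

A 6-joint arm with a two-finger parallel gripper is mounted at the origin on the work surface. World frame = base frame: x ahead of the robot, y to its left, z up, the work surface at z = 0. Lengths are in m, angles in rad, forces in N, time in s.
With the tool pointing down it reaches from about 0.35 to 0.8 m from the base axis. Payload 7.3 kg.
Tool frame: the origin (TCP) lies between the finger pads; the fingertips stand 17 mm ahead of it and the grasp point (between the pads) lies 2 mm behind it; z points along the fingers, y is the direction in which the jaws open and shut (so a half turn about z gives the same grasp; the last joint's range is limited). The gripper opens to 85 mm and grips with 20 to 120 N. Pads are 22 mm wide; open, the fingers measure 114 mm over their backs; the gripper's body (76 mm by 85 mm) begins 54 mm behind the grasp point. The pads swing forward as they close: fully open they stand 13 mm farther back than shut.
Start: joints at [-1.28, 0.342, 1.524, -0, 1.275, -0.146], TCP at [0.222, -0.476, 0.248] pointing down, gripper open.
Joint ranges: [-2.53, 2.53], [-0.77, 2.02], [0.04, 2.7], [-1, 4.14], [0.28, 2.66], [-3.11, 3.11]. Speed limits (rad/s): [2.57, 2.57, 3.14, 3.14, 3.14, 3.14].

### API

Orientations are given as a unit quaternion [x, y, z, w].
In Python, from bench import get_obs, get_image, close_job gives the robot as it stands. The module is installed in compiled form; this text tells all that it offers.
- The arm moves only by the tool drive_tool, never from a script. Its argument "deltas" is one flat list of numbers, 5 for each row, row after row: the opening, from 0 (shut) to 1 (fully open), then the shift along the tool's x, y, z in cm, then the turn about the tool's z in rad. In form: [claw, x, y, z, spin, claw, x, y, z, spin, ...]. A call has 1 to 12 rows; each row is the pose to reach, as a shift and turn from the pose commanded when the call began, along the tool's axes at that moment; what a row does not reach only later rows make up. A row lasts 1/10 s, in which the tool goes at most 50 mm and 8.59 degrees, less where a joint would pass 70% of its speed; a pose out of reach is approached as far as the arm can. A call with a gripper value outside its range is refused whole. The fingers move at their own pace and stop on an object; the grip force is fixed at half the most. Time passes only in rows, so rows that repeat a pose let the fingers close. It gives the time, the measured TCP pose, the force and the opening at its end, in the units of the state.
- get_obs(): the state, without advancing time (a new reading comes with each control period).
- get_image(name): name is "side" or "top" or "wrist"; returns a dict with "frame" (384x512x3 uint8, blue, green, red), "fx", "fy", "cx", "cy" (pixels), "cam_to_world" (4x4, takes a point from camera to world coordinates). Camera axes: x right, y down, z forward; pixel columns grow to the right and rows downward; lengths in m; the calibration is good to about 2 mm. A picture is of the moment at which its call begins. There is no depth.
- close_job(): hands the job in, once; it reports no verdict.
The state is a dict: "t": time; "joints": joint angles; "qvel": joint speeds; "joint_efforts": joint torques, N m; "position": TCP position; "tool_rot": TCP orientation; "force": force on the tool from outside, world axes, zero at the start; "moment": the same for the moment, N m; "opening": finger opening in m.
Only numpy, scipy, OpenCV 4.12 (cv2) and the standard library are available. Lean on these libraries where they do the work, as an engineer would, in place of code of your own. Each camera call takes 0.05 s, during which the arm holds its last target. There are 200 camera calls.

## Working session

There is one attempt and no reset: what is moved stays moved. The work goes in short steps, Python scripts to look and compute and a tool call to move; the robot and the scene stay as the last step left them, time stands still between calls to the robot, and variables do not carry over. Pictures are saved under pics/ and viewed, about 8 in all and at most 12, crops included, and the job is handed in when it is done.

Besides the shell and the picture viewer there is one more tool, called by a JSON object that holds its "fn" and its "kwargs". drive_tool: Moves the arm, as the interface text tells. Its arguments: {"type":"object","properties":{"deltas":{"type":"array","items":{"type":"number"}}},"required":["deltas"]}

```bash
mkdir -p pics
cat > h.py <<'E'
import numpy as np, cv2
from bench import get_obs,get_image,close_job
from scipy.spatial.transform import Rotation as R
def ray(im,u,v):
    T=np.array(im["cam_to_world"]);d=T[:3,:3]@np.array([(u-im["cx"])/im["fx"],(v-im["cy"])/im["fy"],1]);return T[:3,3],d
def atz(im,u,v,z):
    o,d=ray(im,u,v);return o+d*(z-o[2])/d[2]
def proj(im,p):
    T=np.linalg.inv(np.array(im["cam_to_world"]));q=T[:3,:3]@p+T[:3,3];return im["fx"]*q[0]/q[2]+im["cx"],im["fy"]*q[1]/q[2]+im["cy"]
E
python3 - <<'E'
from h import *
import pickle
ims={n:get_image(n) for n in("side","top")}
pickle.dump(ims,open("ims.pkl","wb"))
for n in ims:
    cv2.imwrite(f"pics/{n}0.png",cv2.resize(ims[n]["frame"],(800,600),interpolation=cv2.INTER_CUBIC))
    print(n,ims[n]["fx"],np.round(ims[n]["cam_to_world"],3).tolist())
o=get_obs();print(o["t"],o["position"],o["tool_rot"],o["opening"],R.from_quat(o["tool_rot"]).as_matrix().round(3))
E
```

```text
side 465.1077210143349 [[-0.695, -0.388, 0.606, -0.042], [-0.718, 0.345, -0.604, 0.57], [0.025, -0.855, -0.518, 0.63], [0.0, 0.0, 0.0, 1.0]]
top 488.701647173414 [[0.026, -0.997, 0.068, 0.483], [-0.999, -0.028, -0.028, 0.004], [0.03, -0.067, -0.997, 1.036], [0.0, 0.0, 0.0, 1.0]]
0.1 [ 0.22201313 -0.47539013  0.24771015] [ 9.76244837e-01  2.16669246e-01 -5.56537278e-05 -6.73297163e-04] 0.08538482223978708 [[ 0.906  0.423 -0.   ]
 [ 0.423 -0.906  0.001]
 [ 0.    -0.001 -1.   ]]
```

View pics/top0.png

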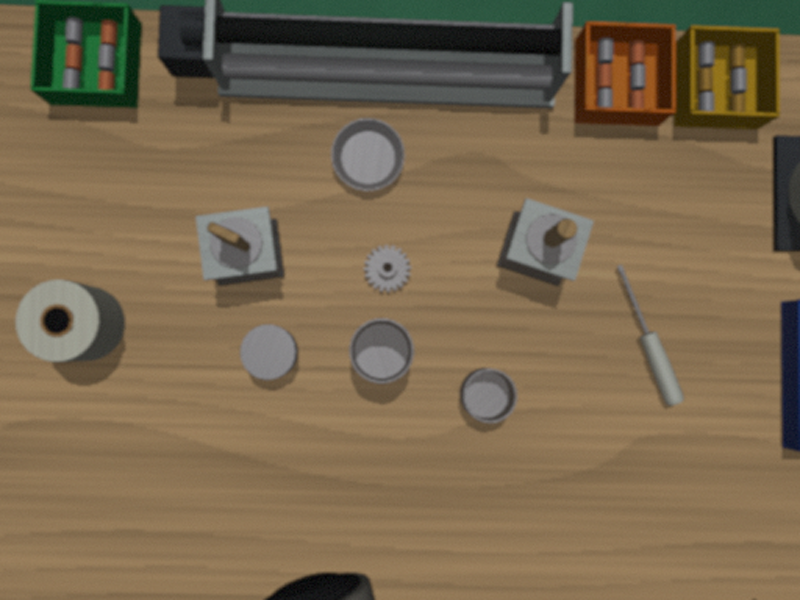

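View pics/side0.png

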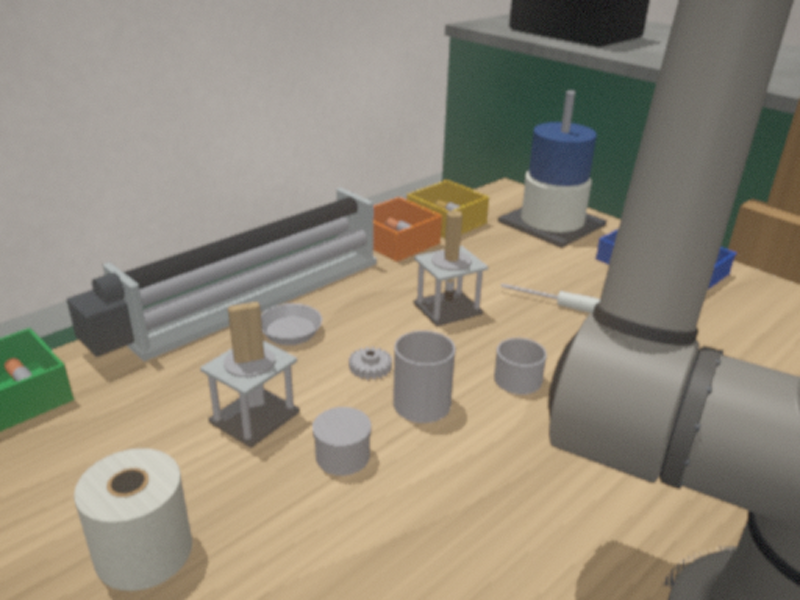

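The top view shows the brush's stand (round handle top at ~(567,229) of 800x600) on the right, the spatula on the left, and the small cup with its mouth at ~(488,395). The side view agrees: brush at (453,235), cup at (520,365). I'll zoom in to measure.

Run:
```python
from h import *
import pickle
ims=pickle.load(open("ims.pkl","rb"))
def crop(n,x,y,w,h,s): return cv2.resize(ims[n]["frame"][y:y+h,x:x+w],None,fx=s,fy=s,interpolation=cv2.INTER_CUBIC)
a=crop("top",310,120,80,75,5);b=crop("top",285,225,80,75,5)   # 400x375
c=crop("side",256,125,66,40*2,5)
c=crop("side",250,125,80,45,5);d=crop("side",300,205,80,45,5)
cv2.imwrite("pics/crops.png",np.vstack([np.hstack([a,b]),np.hstack([c,d])]))
t=ims["top"];s=ims["side"];k=.64
print("handle top",atz(t,567*k,229*k,.174),"disc",atz(t,551*k,239*k,.094),"cup rim",atz(t,488*k,394*k,.05))
pl=[atz(t,u*k,v*k,.09) for u,v in((527,200),(593,220),(579,278),(507,258))]
print("plate",np.round(pl,4).tolist(),np.mean(pl,0))
for n,p in(("spatula top",atz(t,228*k,236*k,.174)),("beaker",atz(t,381*k,350*k,.095)),("dish",atz(t,368*k,155*k,.04))):print(n,p)
```

```text
handle top [ 0.63157269 -0.20982216  0.174     ] disc [ 0.63208951 -0.20968888  0.094     ] cup rim [ 0.43528482 -0.14056518  0.05      ]
plate [[0.6813, -0.1796, 0.09], [0.6585, -0.2635, 0.09], [0.5845, -0.2465, 0.09], [0.6071, -0.1555, 0.09]] [ 0.63284292 -0.21128105  0.09      ]
spatula top [0.61167797 0.1757925  0.174     ]
beaker [ 0.48802502 -0.0010004   0.095     ]
dish [0.74518249 0.02297682 0.04      ]
```

View pics/crops.png

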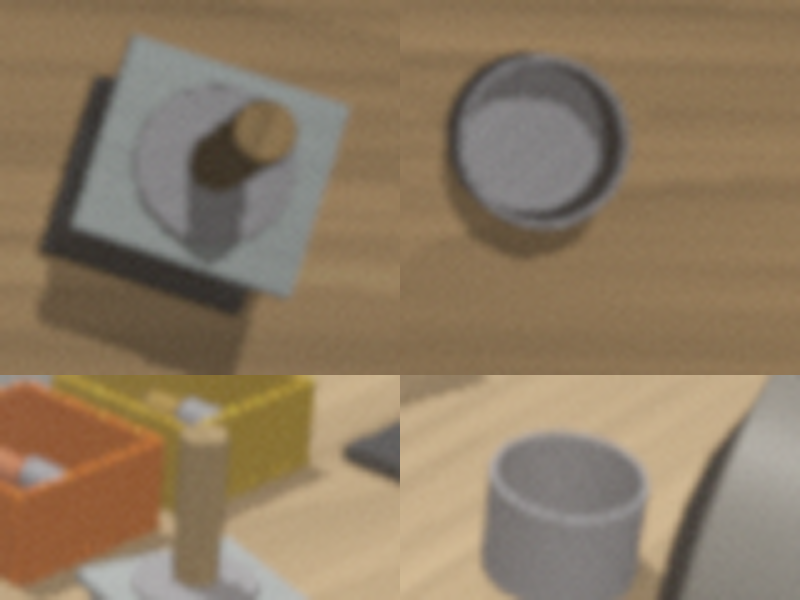

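The crops show the handle top at (265,132), plate corners at (135,37), (350,107), (292,297), (73,227), and the cup rim spanning x 450–627, y 52–230. Next I compute the positions from both views.

Run:
```python
from h import *
import pickle
ims=pickle.load(open("ims.pkl","rb"));t=ims["top"];s=ims["side"]
f=lambda x,y,x0,y0:((x+.5)/5-.5+x0,(y+.5)/5-.5+y0)
h=atz(t,*f(265,132,310,120),.174);d=atz(t,*f(216,165,310,120),.094);c=atz(t,*f(138.5,141,285,225),.05)
pl=[atz(t,*f(u,v,310,120),.09) for u,v in((135,37),(350,107),(292,297),(73,227))]
print("top: handle",h,"disc",d,"plate",np.mean(pl,0),"cup",c)
e=pl[0]-pl[1];print("edge dir",e,np.degrees(np.arctan2(e[1],e[0])),[np.linalg.norm(pl[i]-pl[i-1]).round(4) for i in range(4)])
print("side: handle",atz(s,*f(203,60,250,125),.174),"cup",atz(s,*f(168,103,300,205),.05))
o=get_obs();M=R.from_quat(o["tool_rot"]).as_matrix()
H=np.r_[h[:2],.25]
print("to above handle, tool cm",M.T@(H-o["position"])*100,"cup",M.T@(np.r_[c[:2],.25]-o["position"])*100, "yaw y axis",M[:,1])
```

```text
top: handle [ 0.63256904 -0.20930598  0.174     ] disc [ 0.6328083  -0.20999457  0.094     ] plate [ 0.63271904 -0.20958316  0.09      ] cup [ 0.43400329 -0.14054804  0.05      ]
edge dir [0.02515352 0.08551666 0.        ] 73.60949612384665 [np.float64(0.0794), np.float64(0.0891), np.float64(0.079), np.float64(0.0901)]
side: handle [ 0.62829432 -0.20320562  0.174     ] cup [ 0.43099047 -0.13796701  0.05      ]
to above handle, tool cm [48.45742218 -6.74206614 -0.21108674] cup [ 33.37397088 -21.37249028  -0.19426246] yaw y axis [ 0.42304439 -0.90610797 -0.00133872]
```

{"fn": "drive_tool", "kwargs": {"deltas": [1,1,-0.1,0,0,1,4,-0.5,0,0,1,8.5,-1.1,0,0,1,13,-1.8,0,0,1,17.5,-2.4,0,0,1,22,-3.0,0,0,1,26.5,-3.6,0,0,1,31,-4.3,0,0,1,35.5,-4.9,0,0,1,40,-5.5,0,0,1,44.5,-6.2,0,0,1,47,-6.5,0,0]}}

```text
t: 1.3
position: [0.623, -0.2144, 0.2476]
tool_rot: [0.976, 0.218, 0.0, -0.001]
force: [-0.2, 0.3, 0.6]
opening: 0.0854
```

{"fn": "drive_tool", "kwargs": {"deltas": [1,1.2,-0.2,0,0,1,1.4,-0.2,0,0,1,1.4,-0.2,0,0,1,1.4,-0.2,0,0]}}

```text
t: 1.7
position: [0.6314, -0.2113, 0.2485]
tool_rot: [0.976, 0.216, -0.0, 0.0]
force: [-0.8, -0.2, -0.6]
opening: 0.0857
```

Run:
```python
from h import *
im={n:get_image(n) for n in("top","side","wrist")}
o=get_obs();M=R.from_quat(o["tool_rot"]).as_matrix();print(o["t"],o["position"],M.round(3).tolist(),np.round(o["joints"],2))
w=im["wrist"];print(w["fx"],np.round(w["cam_to_world"],3).tolist())
for n,p in(("handle",[.6326,-.2093,.174]),("plate",[.6327,-.2096,.09])):print(n,proj(w,np.array(p)))
print("delta cm",M.T@(np.array([.6326,-.2094,.136])-o["position"])*100)
cv2.imwrite("pics/w1.png",cv2.resize(w["frame"],(800,600)))
```

```text
1.85 [ 0.63161338 -0.2112475   0.24871525] [[0.907, 0.422, 0.0], [0.422, -0.907, -0.0], [0.0, 0.0, -1.0]] [-0.44  0.61  1.08 -0.    1.45  0.7 ]
293.41573810742256 [[0.422, -0.86, -0.286, 0.705], [-0.907, -0.4, -0.133, -0.177], [0.0, 0.315, -0.949, 0.375], [0.0, 0.0, 0.0, 1.0]]
handle (np.float64(254.97955902420458), np.float64(207.67318311144925))
plate (np.float64(255.7799331128539), np.float64(176.9324814822577))
delta cm [ 0.16644998 -0.13001403 11.27149203]
```

View pics/w1.png

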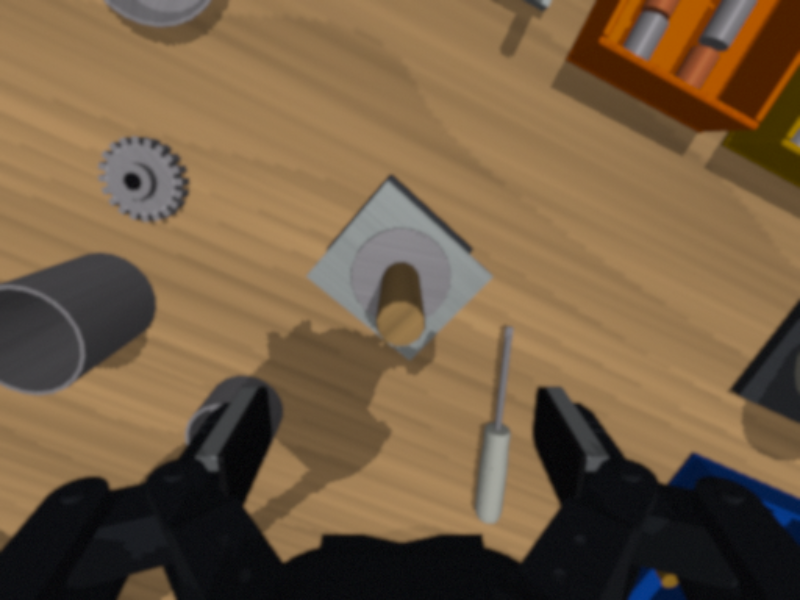

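The wrist view shows the handle top at (401,323), about 1 mm from where I predicted, so the position holds. I'll descend and grip.

{"fn": "drive_tool", "kwargs": {"deltas": [1,0.1,0,0.7,0,1,0.2,-0.1,2.5,0,1,0.2,-0.1,4.5,0,1,0.2,-0.1,6.5,0,1,0.2,-0.1,8.5,0,1,0.2,-0.1,10,0,1,0.2,-0.1,11,0,1,0.2,-0.1,11.3,0,1,0.2,-0.1,11.3,0,1,0.2,-0.1,11.3,0]}}

```text
t: 2.85
position: [0.6341, -0.2088, 0.1362]
tool_rot: [0.976, 0.217, 0.001, 0.001]
force: [0.8, -0.9, 0.2]
opening: 0.0854
```

{"fn": "drive_tool", "kwargs": {"deltas": [0.3,0,0,0,0,0.3,0,0,0,0,0,0,0,0,0,0,0,0,0,0,0,0,0,0,0,0,0,0,0,0,0,0,0,0,0,0,0,0,0,0,0,0,0,0,0,0,0,0,0,0]}}

```text
t: 3.85
position: [0.6339, -0.2086, 0.1356]
tool_rot: [0.976, 0.217, 0.0, 0.0]
force: [0.5, -0.6, 3.7]
opening: 0.0224
```

{"fn": "drive_tool", "kwargs": {"deltas": [0,0,0,-0.4,0,0,0,0,-1.2,0,0,0,0,-2.4,0,0,0,0,-4,0,0,0,0,-6,0,0,0,0,-8,0,0,0,0,-10,0,0,0,0,-11.4,0,0,0,0,-12,0,0,0,0,-12,0,0,0,0,-12,0]}}

```text
t: 4.95
position: [0.6334, -0.2084, 0.2547]
tool_rot: [0.976, 0.217, -0.0, -0.0]
force: [0.2, 0.9, -1.1]
opening: 0.0228
```

Run:
```python
from h import *
s=get_image("side");t=get_image("top");o=get_obs();M=R.from_quat(o["tool_rot"]).as_matrix();p=o["position"]
print(o["t"],p,o["force"],o["opening"]);print("to cup cm",M.T@(np.array([.4335,-.140,p[2]])-p)*100, (p[:2]-[.634,-.2087])*1000)
u,v=map(int,proj(s,p-[0,0,.06]));print(u,v,"tip exp",proj(s,p-[0,0,.116]),"top",proj(s,p+[0,0,.038]))
a=s["frame"][v-60:v+60,u-50:u+50];u2,v2=map(int,proj(t,p));b=t["frame"][max(v2-60,0):max(v2-60,0)+120,u2-50:u2+50];print(u-50,v-60,u2-50,v2-60)
cv2.imwrite("pics/l1.png",cv2.resize(np.hstack([a,b]),None,fx=4,fy=4,interpolation=cv2.INTER_CUBIC))
```

```text
5.05 [ 0.63334558 -0.20833651  0.25417087] [ 0.16502533 -0.26755437 -1.52338517] 0.022510301154477528
to cup cm [-15.21726679 -14.64630849   0.04215802] [-0.65441988  0.3634949 ]
290 127 tip exp (np.float64(289.19604165607706), np.float64(148.8820980764466)) top (np.float64(293.2765863552388), np.float64(87.39219415392368))
240 67 324 77
```

View pics/l1.png

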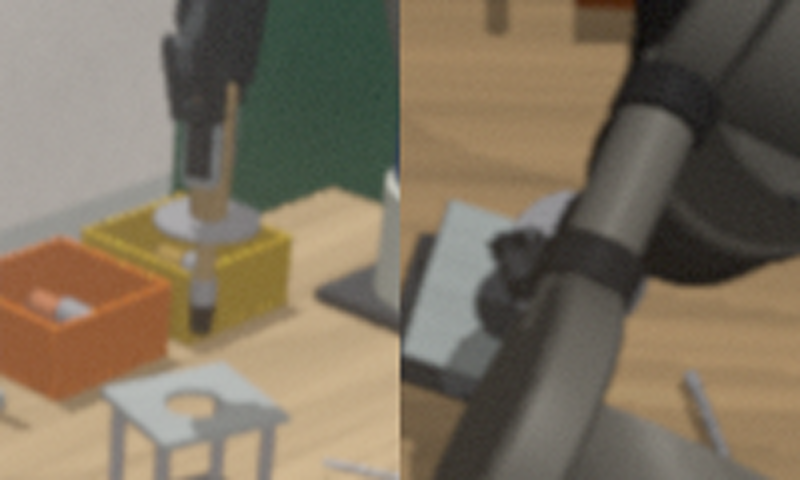

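The brush is lifted, upright and clear of the stand; its tip in the side view is at (290,149.5), against (289,149) expected. Moving over the cup.

{"fn": "drive_tool", "kwargs": {"deltas": [0,-0.4,-0.4,0,0,0,-1.6,-1.5,0,0,0,-3.5,-3.4,0,0,0,-5.5,-5.3,0,0,0,-7.5,-7.2,0,0,0,-9.5,-9.1,0,0,0,-11.5,-11.1,0,0,0,-13.2,-12.7,0,0,0,-14.5,-14,0,0,0,-15.2,-14.6,0,0,0,-15.2,-14.6,0,0,0,-15.2,-14.6,0,0]}}

```text
t: 6.25
position: [0.4348, -0.1408, 0.2554]
tool_rot: [0.976, 0.217, 0.0, 0.0]
force: [0.6, -0.0, -2.0]
opening: 0.0224
```

{"fn": "drive_tool", "kwargs": {"deltas": [0,0,0,0.4,0,0,0,0,1.5,0,0,0,0,3,0,0,0,0,4.5,0,0,0,0,5.5,0,0,0,0,6,0,0,0,0,6,0,0,0,0,6,0]}}

```text
t: 7.05
position: [0.4346, -0.1406, 0.1956]
tool_rot: [0.976, 0.217, 0.0, 0.0]
force: [-0.3, 0.2, -0.1]
opening: 0.0229
```

Run:
```python
from h import *
s=get_image("side");w=get_image("wrist");o=get_obs();p=o["position"];M=R.from_quat(o["tool_rot"]).as_matrix()
print(o["t"],p,o["force"],o["opening"],M.T@(np.array([.4335,-.140,.132])-p)*100,np.round(o["joints"],2))
print("tip exp",proj(s,p-[0,0,.1157]),"rim exp",proj(s,np.array([.4335,-.14,.05])))
a=s["frame"][150:270,270:390]
cv2.imwrite("pics/d1.png",np.hstack([cv2.resize(a,(480,480),interpolation=cv2.INTER_CUBIC),cv2.resize(w["frame"],(320,240)).repeat(2,0)[:480]]))
```

```text
7.15 [ 0.43461982 -0.14069752  0.19584919] [ 0.10247863 -0.02363994 -0.94178011] 0.022772474210948072 [-0.0770457  -0.11769681  6.38473228] [-0.48  0.27  1.78 -0.    1.08  0.65]
tip exp (np.float64(334.1754988057612), np.float64(212.52708314173842)) rim exp (np.float64(332.8662550657525), np.float64(224.35030794704065))
```

View pics/d1.png

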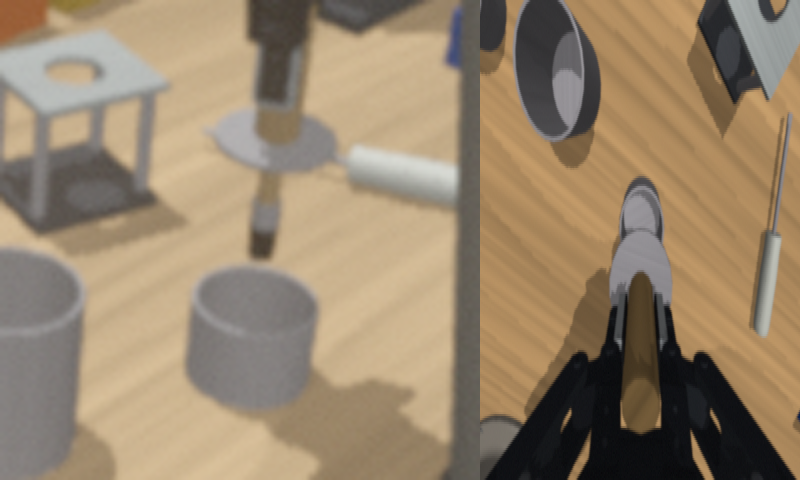

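The tip is at (261,257) in the crop, centred over the cup mouth at (253,303) to within about a mm or two. Now dipping, pausing and lifting.

{"fn": "drive_tool", "kwargs": {"deltas": [0,-0.1,-0.1,0.5,0,0,-0.1,-0.1,1.5,0,0,-0.1,-0.1,2.6,0,0,-0.1,-0.1,3.7,0,0,-0.1,-0.1,4.8,0,0,-0.1,-0.1,5.7,0,0,-0.1,-0.1,6.2,0,0,-0.1,-0.1,6.4,0,0,-0.1,-0.1,6.4,0,0,-0.1,-0.1,6.4,0,0,-0.1,-0.1,6.4,0,0,-0.1,-0.1,6.4,0]}}

```text
t: 8.35
position: [0.4331, -0.1401, 0.1316]
tool_rot: [0.976, 0.217, 0.0, 0.0]
force: [-0.5, 0.7, -1.1]
opening: 0.0223
```

Run:
```python
from h import *
s=get_image("side");o=get_obs();p=o["position"]
print(o["t"],p,o["force"],o["opening"])
cv2.imwrite("pics/d2.png",cv2.resize(s["frame"][150:270,270:390],(480,480),interpolation=cv2.INTER_CUBIC))
```

```text
8.4 [ 0.43303603 -0.14011754  0.13156034] [ 0.63315198  0.36258503 -1.03593945] 0.02269191499861156
```

View pics/d2.png

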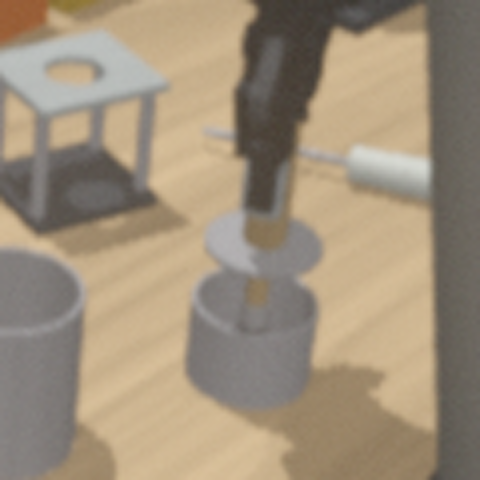

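The bristles are inside the cup, hidden by the front wall at about (255,330), and the force is only the brush's weight. Lifting and returning.

{"fn": "drive_tool", "kwargs": {"deltas": [0,0,0,-0.4,0,0,0,0,-1.4,0,0,0,0,-3,0,0,0,0,-5,0,0,0,0,-7,0,0,0,0,-9,0,0,0,0,-10.8,0,0,0,0,-12,0,0,0,0,-12.3,0,0,0,0,-12.3,0]}}

```text
t: 9.4
position: [0.433, -0.1401, 0.255]
tool_rot: [0.976, 0.217, 0.001, 0.001]
force: [-0.0, -0.4, -0.3]
opening: 0.0226
```

{"fn": "drive_tool", "kwargs": {"deltas": [0,0.4,0.4,0,0,0,1.6,1.5,0,0,0,3.5,3.4,0,0,0,5.5,5.3,0,0,0,7.5,7.2,0,0,0,9.5,9.1,0,0,0,11.5,11.1,0,0,0,13.2,12.7,0,0,0,14.5,14,0,0,0,15.2,14.7,0,0,0,15.2,14.7,0,0,0,15.2,14.7,0,0]}}

```text
t: 10.6
position: [0.6325, -0.2088, 0.253]
tool_rot: [0.976, 0.217, -0.001, -0.001]
force: [0.2, -0.3, -1.5]
opening: 0.0225
```

Run:
```python
from h import *
s=get_image("side");w=get_image("wrist");o=get_obs();p=o["position"];M=R.from_quat(o["tool_rot"]).as_matrix()
print(o["t"],p,o["force"],o["opening"],"to stand",M.T@(np.array([.6336,-.2088,.1357])-p)*100)
print("tip exp",proj(s,p-[0,0,.1157]),"hole exp",proj(s,np.array([.6327,-.2096,.09])))
cv2.imwrite("pics/r1.png",cv2.resize(s["frame"][80:230,240:390],(600,600),interpolation=cv2.INTER_CUBIC))
```

```text
10.7 [ 0.63232779 -0.20868569  0.25399144] [ 0.53610744  1.24509856 -0.50048056] 0.022539135882471195 to stand [ 0.11770894  0.07190622 11.82902951]
tip exp (np.float64(289.60351555286314), np.float64(148.93354256244996)) hole exp (np.float64(288.5695169562867), np.float64(166.3107667255114))
```

View pics/r1.png

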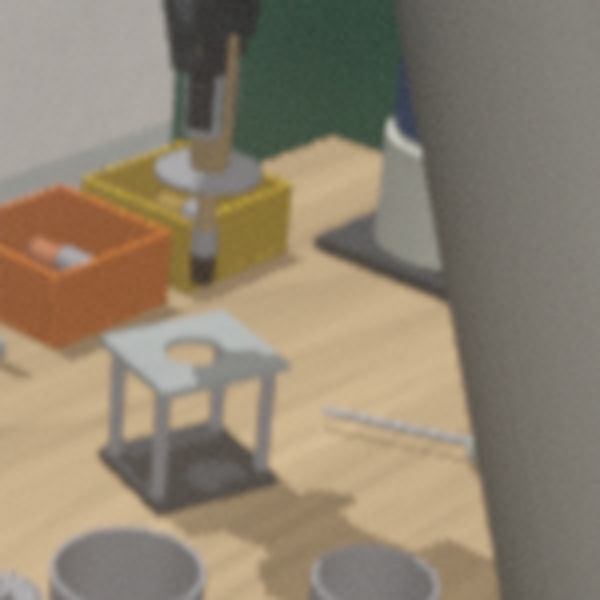

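The brush is back over the hole (hole at (193,352), tip at (202,278) in the crop), agreeing with prediction to about 2 mm against 11 mm of clearance. Lowering.

{"fn": "drive_tool", "kwargs": {"deltas": [0,0.1,0.1,0.4,0,0,0.1,0.1,1.4,0,0,0.1,0.1,2.5,0,0,0.1,0.1,4,0,0,0.1,0.1,5.5,0,0,0.1,0.1,7,0,0,0.1,0.1,8.5,0,0,0.1,0.1,10,0,0,0.1,0.1,11,0,0,0.1,0.1,11.4,0,0,0.1,0.1,11.6,0,0,0.1,0.1,11.6,0]}}

```text
t: 11.9
position: [0.6343, -0.2095, 0.1386]
tool_rot: [0.976, 0.217, 0.0, 0.0]
force: [1.0, -0.5, -1.0]
opening: 0.0228
```

{"fn": "drive_tool", "kwargs": {"deltas": [0,0,0,0.1,0,0,0,0,0.2,0,0,0,0,0.2,0,0,0,0,0.2,0]}}

```text
t: 12.3
position: [0.6342, -0.2095, 0.1366]
tool_rot: [0.976, 0.217, 0.0, 0.0]
force: [-0.4, -0.4, -1.4]
opening: 0.0223
```

Not in contact yet, so I'll go another mm down.

{"fn": "drive_tool", "kwargs": {"deltas": [0,0,0,0.1,0,0,0,0,0.1,0,0,0,0,0.1,0]}}

```text
t: 12.6
position: [0.6343, -0.2095, 0.1356]
tool_rot: [0.976, 0.217, 0.0, 0.0]
force: [-1.2, -1.0, 1.6]
opening: 0.0223
```

{"fn": "drive_tool", "kwargs": {"deltas": [0.15,0,0,0,0,0.3,0,0,0,0,0.4,0,0,0,0,0.6,0,0,0,0,0.8,0,0,0,0,1,0,0,0,0,1,0,0,0,0,1,0,0,0,0,1,0,0,0,0]}}

```text
t: 13.5
position: [0.6341, -0.2094, 0.1353]
tool_rot: [0.976, 0.217, 0.0, 0.0]
force: [-0.6, 1.1, 0.1]
opening: 0.0853
```

{"fn": "drive_tool", "kwargs": {"deltas": [1,0,0,-0.4,0,1,0,0,-1.5,0,1,0,0,-3,0,1,0,0,-5,0,1,0,0,-7,0,1,0,0,-9,0,1,0,0,-11,0,1,0,0,-12,0,1,0,0,-12,0,1,0,0,-12,0]}}

```text
t: 14.5
position: [0.6339, -0.2093, 0.2548]
tool_rot: [0.976, 0.217, -0.0, -0.0]
force: [-0.3, 0.1, -0.3]
opening: 0.0854
```

Run:
```python
from h import *
s=get_image("side");w=get_image("wrist");o=get_obs();print(o["t"],o["position"],o["force"],o["opening"])
a=cv2.resize(s["frame"][110:260,250:400],(400,400),interpolation=cv2.INTER_CUBIC)
cv2.imwrite("pics/f1.png",np.hstack([a,cv2.resize(w["frame"],(400,300)).copy() if 0 else cv2.copyMakeBorder(cv2.resize(w["frame"],(400,300)),0,100,0,0,0)]))
print(proj(s,np.array([.6327,-.2096,.174])),proj(w,np.array([.6327,-.2096,.174])))
```

```text
14.6 [ 0.63368308 -0.20923677  0.25396796] [ 0.09338542 -0.52853862  0.49984342] 0.08576935136940451
(np.float64(290.64786727695594), np.float64(135.3037618303563)) (np.float64(256.91971322027155), np.float64(208.53818718317874))
```

View pics/f1.png

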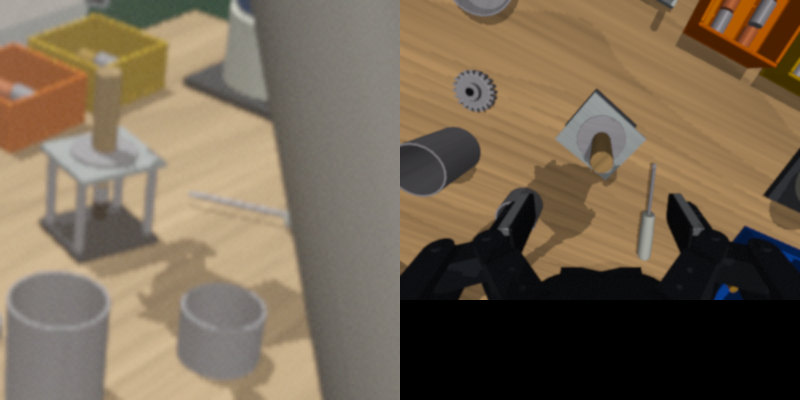

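The brush hangs upright, disc flat on the plate (side crop: handle top (109,72), disc (104,152)). The cup stands at (222,310) and the gripper is clear.

```bash
python3 -c "
from h import *
print(close_job())"
```

```text
the job is handed in; nothing more can be done
None
```

I took the brush from its stand and dipped it into the small cup. I then lifted it out, lowered it back into its own stand and handed the job in at about 14.6 s; no verdict is reported.

- **Dip:** the tip reached about 16 mm above the bench by calculation, so the bristles sat roughly 14 mm below the rim. The side picture showed them inside the cup, and the force was only the brush's weight.
- **Final check:** the last side and wrist pictures showed the brush upright with its disc flat on the plate. The cup was still standing, with no shift I could see, and the open gripper was about 12 cm above its grip height.
- **Forces:** the readings I saw stayed under about 4 N.
- **Disagreement:** my early side-view reading of the handle was 4–6 mm off the top view. The wrist view confirmed the top view to about 1 mm, so I used the top view for the handle.

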